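# Shut the twin gas tap at the end of class

### The job

The class is over and both outlets of the twin gas tap on the bench have been left open. Shut both by pushing each lever round with a fingertip until it is fully home against its stop, crosswise to its nozzle; only push, do not pinch the levers, and do not strain them. Leave the single-outlet vacuum tap as it is, do not knock or lift the burner, the dropper bottle or the slide box, and finish clear of everything.

Things in the scene. Friction and masses are not known exactly. Their poses are not given: they have to be found in the camera images.
- twin: Twin gas tap fixed to the bench: grey column (32 mm thick, 58 mm foot) with two like outlets back to back, along its +y (a) and -y (b). Origin: centre of the foot, on the bench, z up. Outlet axes 100 mm up, valve blocks 30 mm wide with top 114 mm up, nozzles 12 mm thick ending 115 mm from the column axis. Lever spindles 45 mm from the column axis, on 17 mm glands.
- lever_a (a joint): Lever of outlet a. Black handle 65 mm from spindle to tip, 15 mm wide, 13 mm high (131 to 144 mm above the bench), 25 mm round hub. 0 rad = shut, at its stop, crosswise to its nozzle; 1.57 = fully open, along its nozzle. Closing is clockwise from above. Takes 0.2 N m (3 to 4 N near the tip), stays where left. Shut it points to the tap's +x, open to +y.
- lever_b (a joint): Lever of the outlet on the twin tap's -y side, the same make turned half round. Same sizes, values and stiffness as lever_a. Shut it points along the twin tap's -x, fully open along its -y; closing is clockwise from above.
- lever_a_spindle (a point): On lever a's turning axis, half-way up the handle (137.5 mm above the bench). Its x axis points along the handle to the tip, z up.
- lever_a_tip (a point): Outer end of lever a, on its centre line, half-way up the handle; 65 mm from the spindle. Turns with the lever.
- lever_b_spindle (a point): On lever b's turning axis, half-way up the handle (137.5 mm above the bench). Its x axis points along the handle to the tip, z up.
- lever_b_tip (a point): Outer end of lever b, on its centre line, half-way up the handle; 65 mm from the spindle. Turns with the lever.
- single: Vacuum tap, bolted to the bench: the same grey column with only one outlet, along its +y, nozzle ending 115 mm from the column axis, same heights. Origin at the centre of its foot. Not to be operated.
- lever_v_tip (a point): Outer end of the vacuum tap's lever (same handle as the gas levers, spindle 45 mm from the column axis, 65 mm long), half-way up the handle. To be left as it stands, open.
- burner_mid (a point): Loose Bunsen burner, about 300 g, standing near the twin tap: round foot 76 mm diameter, 144 mm tall, tube 14 to 24 mm thick, short side inlet reaching 46 mm from its axis. Point on its axis, 72 mm up. Not to be disturbed.
- dropper_mid (a point): Loose amber dropper bottle, 36 mm diameter, 85 mm tall, about 80 g, standing near the twin tap. Point on its axis, half-way up. Not to be disturbed.
- slidebox_mid (a point): Loose grey slide box lying flat near the vacuum tap, 87 x 102 x 34 mm, 250 g. Point at its centre, half-way up. Not to be disturbed.

How it is judged (in metres and radians):
At the end, for the whole second after the job is handed in: Both gas levers within 0.09 rad (5 degrees) of the shut stop and still; the vacuum lever's tip within 10 mm, and the burner, bottle and slide box within 15 mm, of where they were at the start (value of joint each of lever_a, lever_b below 0.09 rad and velocity of joint lever_a between -0.05 and 0.05 rad/s and velocity of joint lever_b between -0.05 and 0.05 rad/s and distance of lever_v_tip from where it was at the start of the episode below 0.01 m and distance of each of burner_mid, dropper_mid, slidebox_mid from where it was at the start of the episode below 0.015 m); the robot touches nothing.
It fails at once if a gas lever is pinched: the fingers press on both of its long faces at once (over 1.5 N each) ((contact force between the fingers and lever_a_left above 1.5 N and contact force between the fingers and lever_a_right above 1.5 N) or (contact force between the fingers and lever_b_left above 1.5 N and contact force between the fingers and lever_b_right above 1.5 N)).
It fails at once if the twin tap is pushed with the arm or the body of the gripper instead of the fingers (over 3 N) (contact force between the arm and twin above 3 N).
It fails at once if the twin tap is strained: over 50 N on it (contact force between anything else and twin above 50 N).
It fails at once if the vacuum lever is moved (its tip by more than 10 mm) (distance of lever_v_tip from where it was at the start of the episode above 0.01 m).
It fails at once if the burner, dropper bottle or slide box is lifted, carried, knocked over or shifted (by more than 15 mm) (distance of any of burner_mid, dropper_mid, slidebox_mid from where it was at the start of the episode above 0.015 m).
It also fails if it takes over 45 s, if anything falls off the work surface, if the arm or the gripper's body presses on something with over 40 N, if the wrist force passes 120 N, or if a joint passes its speed limit or range.

### The arm

A 6-joint arm with a two-finger parallel gripper is mounted at the origin on the work surface. World frame = base frame: x ahead of the robot, y to its left, z up, the work surface at z = 0. Lengths are in mm, angles in rad, forces in N, time in s.
With the tool pointing down it reaches from about 350 to 775 mm from the base axis. Payload 7.3 kg.
Tool frame: the origin (TCP) lies on the centre line of the jaws, within the pads' length; the fingertips stand 22 mm ahead of it and the grasp point (between the pads) lies 3 mm ahead of it; z points along the fingers, y is the direction in which the jaws open and shut (so a half turn about z gives the same grasp; the last joint's range is limited). The gripper opens to 92 mm and grips with 3 to 60 N. Pads are 19 mm wide; open, the fingers measure 130 mm over their backs; the gripper's body (75 mm by 190 mm) begins 47 mm behind the grasp point.
Start: joints at [1.154, 0.342, 1.524, -0, 1.275, -0.146], TCP at [140.422, 505.89, 248.741] pointing down, gripper open.
Joint ranges: [-2.53, 2.53], [-0.77, 2.02], [0.04, 2.7], [-1, 4.14], [0.28, 2.66], [-3.11, 3.11]. Speed limits (rad/s): [2.57, 2.57, 3.14, 3.14, 3.14, 3.14].

### API

Orientations are given as [roll, pitch, yaw] about the fixed x, y, z axes, in that order (R = Rz(yaw) Ry(pitch) Rx(roll)).
In Python, from plant import get_obs, capture, bot, spot_in gives the robot as it stands.
- The arm moves only by the shell command python3 -m handwheel 'ROWS' [OPENING]. ROWS is JSON, a list of rows, each a list of 2 entries, a list of its own where there are three numbers: the shift along the world's x, y, z in mm, then the turn, a rotation vector about the world's x, y, z in rad. In form: [[[x, y, z], [wx, wy, wz]], ...]. A call has 1 to 12 rows; each row shifts and turns the commanded pose from where the row before left it; what a row does not reach is not made up. A row lasts 1/8 s, in which the tool goes at most 62.5 mm and 10.7 degrees, less where a joint would pass 70% of its speed; a pose out of reach is approached as far as the arm can. A call is refused whole if a number of a shift passes 62.5 or a number of a turn 0.188, either way. A call with a gripper value outside its range is refused whole. OPENING is the closure, from 0 (fully open) to 1 (shut), set as the call begins (- or left out, the last holds). The fingers move at their own pace and stop on an object; the grip force is fixed at half the most. Time passes only in rows, so rows that do not move let the fingers close. It gives the time, the measured TCP pose, the force and the opening at its end, in the units of the state.
- get_obs(): the state, without advancing time (a new reading comes with each control period).
- capture(name): name is "scene" or "top"; returns a dict with "img" (420x560x3 uint8, red, green, blue), "fx", "fy", "cx", "cy" (pixels), "cam_to_world" (4x4, takes a point from camera to world coordinates). Camera axes: x right, y up, looking along -z (the intrinsics and any distortion apply to the point x, -y, -z); pixel columns grow to the right and rows downward; lengths in mm; the calibration is good to about 2 mm. A picture is of the moment at which its call begins. There is no depth.
- bot.close_job(): hands the job in, once; it reports no verdict.
Trained networks look in the newest picture that a camera, given by its name, has taken for a name from the list of things; names that differ only in an ending like _2 or _b are one class to them, and where a whole thing is asked for, a point or a joint stands for the part that bears it (a point fixed in the world has none). Each returns a list of dicts, best first, with "score" (0 to 1); they miss things now and then, are a little off and sometimes report something else, mostly with a low value. They report only what shows in the picture. A call takes as long as a camera call.
- spot_in(thing, camera): "xyz" ([x, y, z] in mm, in the coordinates of the camera as it stood for that picture, good to about 4 mm: the middle of the surface that is visible of it).
The state is a dict: "time": time; "joint_positions": joint angles; "dq": joint speeds; "tau": joint torques, N m; "tool_pos": TCP position; "tcp_rot": TCP orientation; "contact_force": force on the tool from outside, world axes, zero at the start; "moment": the same for the moment, N m; "grip_width": finger opening in mm.
Only numpy, scipy, OpenCV 4.12 (cv2) and the standard library are available. Lean on these libraries where they do the work, as an engineer would, in place of code of your own. Each camera call takes 0.05 s, during which the arm holds its last target. There are 200 camera calls.

## Working session

There is one attempt and no reset: what is moved stays moved. The work goes in short steps, Python scripts to look and compute and a shell command to move; the robot and the scene stay as the last step left them, time stands still between calls to the robot, and variables do not carry over. Pictures are saved under pics/ and viewed, about 8 in all and at most 12, crops included, and the job is handed in when it is done.

```bash
mkdir -p pics; ls
cat > h.py <<'E'
from plant import get_obs, capture, bot, spot_in
import numpy as np, cv2
def snap(cam,name=None):
    c=capture(cam)
    if name: cv2.imwrite(f'pics/{name}.png',c['img'][:,:,::-1])
    return c
def w(c,p): return (np.array(c['cam_to_world'])@np.append(p,1))[:3]
def ray(c,u,v,z):
    T=np.array(c['cam_to_world']); d=T[:3,:3]@np.array([(u-c['cx'])/c['fx'],-(v-c['cy'])/c['fy'],-1]); o=T[:3,3]
    return o+d*(z-o[2])/d[2]
def proj(c,P):
    p=np.linalg.inv(np.array(c['cam_to_world']))@np.append(P,1); return c['cx']+c['fx']*p[0]/-p[2], c['cy']-c['fy']*p[1]/-p[2]
E
python3 - <<'E'
from h import *
for cam in ('top','scene'):
    c=snap(cam,cam+'0'); print(cam,c.keys(),c['fx'],np.round(c['cam_to_world'],2).tolist())
    for t in ['twin','single','lever_a','lever_a_tip','lever_a_spindle','lever_b_tip','lever_v_tip','burner_mid','dropper_mid','slidebox_mid']:
        print(t,[(np.round(w(c,r['xyz'])).tolist(),round(r['score'],2),np.round(proj(c,w(c,r['xyz']))).tolist()) for r in spot_in(t,cam)[:4]])
o=get_obs();print(o['time'],o['tool_pos'],o['tcp_rot'],o['grip_width'])
E
```

```text
pics
top dict_keys(['img', 'fx', 'fy', 'cx', 'cy', 'cam_to_world']) 457.32478852754156 [[-0.01, 0.99, -0.15, 388.83], [-1.0, -0.02, -0.03, -16.07], [-0.03, 0.15, 0.99, 1006.49], [0.0, 0.0, 0.0, 1.0]]
twin [([533.0, 208.0, 113.0], 0.72, [181.0, 207.0])]
single []
lever_a [([540.0, 269.0, 146.0], 0.54, [145.0, 201.0])]
lever_a_tip [([541.0, 266.0, 146.0], 0.79, [147.0, 201.0])]
lever_a_spindle [([540.0, 267.0, 145.0], 0.6, [147.0, 201.0])]
lever_b_tip [([527.0, 142.0, 143.0], 0.54, [211.0, 207.0])]
lever_v_tip [([560.0, -127.0, 144.0], 0.55, [351.0, 188.0])]
burner_mid [([639.0, 123.0, 12.0], 0.69, [230.0, 167.0])]
dropper_mid [([430.0, 288.0, 53.0], 0.83, [149.0, 261.0])]
slidebox_mid [([420.0, -142.0, 33.0], 0.83, [354.0, 263.0])]
scene dict_keys(['img', 'fx', 'fy', 'cx', 'cy', 'cam_to_world']) 491.41734585597607 [[-0.13, -0.57, 0.81, 1263.62], [0.99, -0.09, 0.1, 86.7], [0.01, 0.81, 0.58, 629.66], [0.0, 0.0, 0.0, 1.0]]
twin [([539.0, 206.0, 109.0], 0.66, [402.0, 216.0])]
single [([558.0, -158.0, 99.0], 0.84, [201.0, 209.0]), ([536.0, 145.0, 139.0], 0.38, [370.0, 198.0])]
lever_a [([533.0, 147.0, 138.0], 0.95, [371.0, 198.0]), ([544.0, 272.0, 142.0], 0.6, [444.0, 206.0]), ([555.0, -159.0, 100.0], 0.33, [201.0, 208.0])]
lever_a_tip [([548.0, 271.0, 141.0], 0.83, [444.0, 208.0])]
lever_a_spindle [([547.0, 276.0, 140.0], 0.76, [446.0, 208.0])]
lever_b_tip [([531.0, 143.0, 138.0], 0.93, [369.0, 197.0])]
lever_v_tip [([563.0, -122.0, 140.0], 0.88, [218.0, 194.0])]
burner_mid [([649.0, 129.0, 20.0], 0.64, [353.0, 291.0]), ([533.0, 148.0, 139.0], 0.16, [371.0, 198.0])]
dropper_mid [([446.0, 301.0, 51.0], 0.73, [444.0, 216.0])]
slidebox_mid [([418.0, -109.0, 34.0], 0.59, [244.0, 198.0])]
1.1 [140.41474195 505.87948777 248.719889  ] [ 3.14155331e+00 -6.59862210e-07  2.87080448e+00] 92.05005626624465
```

Run:
```python
import cv2
a=cv2.imread('pics/top0.png')[120:320,60:320];cv2.imwrite('pics/t0c.png',cv2.resize(a,None,fx=3,fy=3,interpolation=2))
```

```text
(no output)
```

View pics/t0c.png

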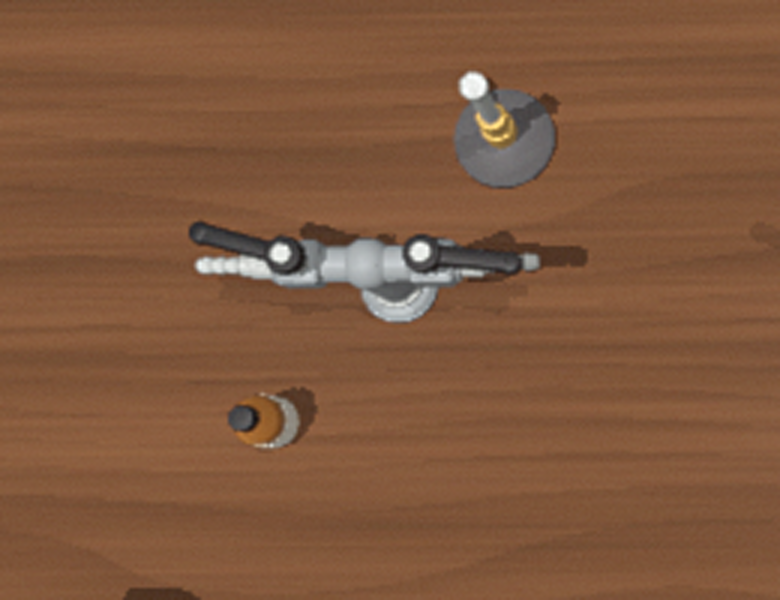

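View pics/scene0.png

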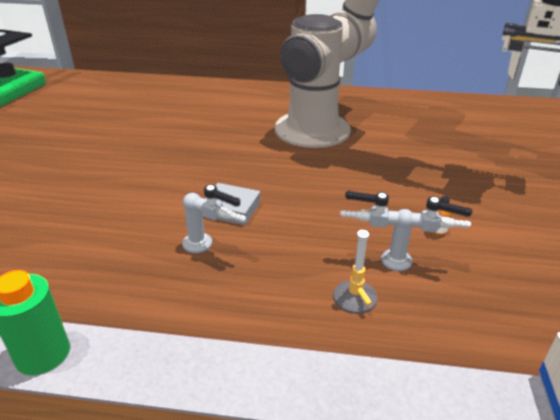

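The top view (crop offset 60,120, ×3) shows lever a at left, hub (283,253) and tip (198,232). Lever b is at right, hub (421,252) and tip (515,263). Both are nearly along their nozzles. The burner is at upper right and the bottle at lower left. The scene view agrees with this.

Run:
```python
from h import *
c=snap('top')
f=lambda u,v,z: ray(c,60+u/3,120+v/3,z)
g={}
for n,u,v,z in [('a_sp',283,254,144),('a_tip',191,231,138),('b_sp',421,252,144),('b_tip',519,263,138),('noz_a',198,265,100),('noz_b',539,262,100),('foot',400,298,8),('burn_foot',505,138,5),('burn_top',474,86,144),('bottle',242,418,85)]:
    g[n]=f(u,v,z)[:2]; print(n,np.round(g[n],1))
ax=g['a_sp']-g['b_sp']; print('spindle dist',np.linalg.norm(ax),'yaw',np.degrees(np.arctan2(-ax[0],ax[1])),'mid',(g['a_sp']+g['b_sp'])/2)
ax=g['noz_a']-g['noz_b']; print('nozzle dist',np.linalg.norm(ax),'yaw',np.degrees(np.arctan2(-ax[0],ax[1])),'mid',(g['noz_a']+g['noz_b'])/2)
for k in 'ab':
    d=g[k+'_tip']-g[k+'_sp']; print(k,np.linalg.norm(d),np.degrees(np.arctan2(d[1],d[0])))
```

```text
a_sp [533.9 251.7]
a_tip [551.1 314.4]
b_sp [533.7 162.4]
b_tip [526.4 100.1]
noz_a [534.7 323.2]
noz_b [532.9  91.7]
foot [522.3 205.7]
burn_foot [642.9 128.9]
burn_top [642.9 129.3]
bottle [432.  294.6]
spindle dist 89.26727824472924 yaw -0.1220807826409048 mid [533.77000999 207.04503882]
nozzle dist 231.4178555348671 yaw -0.43611154805520014 mid [533.80841879 207.44670376]
a 65.0617939035309 74.6812062303111
b 62.70246845888403 -96.61764784749339
```

```bash
python3 -m handwheel '[[[47,-25,0],[0,0,0]],[[47,-25,0],[0,0,0]],[[47,-25,0],[0,0,0]],[[47,-25,0],[0,0,0]],[[47,-25,0],[0,0,0]],[[47,-25,0],[0,0,0]],[[47,-25,0],[0,0,0]],[[46,-26,0],[0,0,0]],[[0,0,0],[0,0,0]],[[0,0,0],[0,0,0]]]' 1
```

```text
time: 2.4
tool_pos: [514.9, 305.0, 248.4]
tcp_rot: [-3.141, -0.001, 2.87]
contact_force: [-0.4, 0.2, -0.4]
grip_width: 0.9
```

```bash
python3 -m handwheel '[[[0,0,-33],[0,0,0]],[[0,0,-33],[0,0,0]],[[0,0,-33],[0,0,0]],[[0,0,0],[0,0,0]]]'
python3 - <<'E'
from h import *
c=snap('top'); a=c['img'][120:320,60:320,::-1]; a=cv2.resize(a,None,fx=2,fy=2,interpolation=2)
s=snap('scene'); b=cv2.resize(s['img'][140:280,320:520,::-1],None,fx=2.8,fy=2.8,interpolation=2)
H=max(len(a),len(b)); p=lambda i: cv2.copyMakeBorder(i,0,H-len(i),0,0,cv2.BORDER_CONSTANT)
o=np.hstack([p(a)[:,:240],p(b)]); print(o.shape); cv2.imwrite('pics/p1.png',o)
E
```

```text
time: 2.9
tool_pos: [512.8, 305.3, 147.8]
tcp_rot: [-3.138, -0.004, 2.873]
contact_force: [0.7, 0.4, 0.9]
grip_width: 0.2
(400, 800, 3)
```

View pics/p1.png

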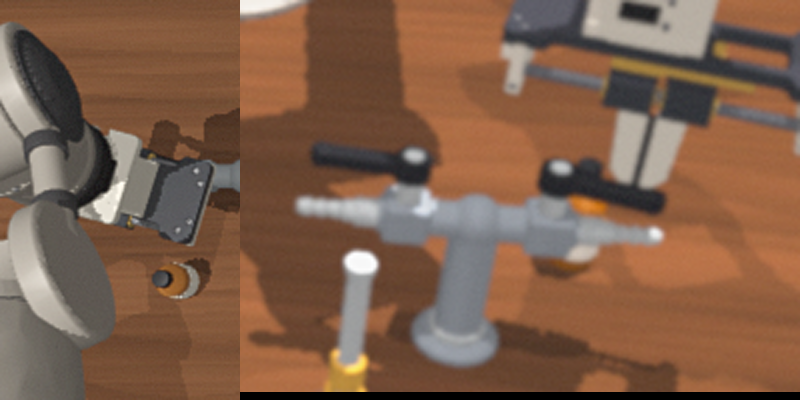

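Fingertips hang just behind lever a, parallel to it (right panel, ~(640,180)). I'll sweep about the spindle, turning with the lever.

```bash
python3 -m handwheel '[[[8,-2,0],[0,0,0]],[[7,-2,0],[0,0,0]],[[4,0,0],[0,0,-0.087]],[[4,0,0],[0,0,-0.087]],[[4,-0.5,0],[0,0,-0.087]],[[4,-1,0],[0,0,-0.087]],[[4,-1,0],[0,0,-0.087]],[[4,-2,0],[0,0,-0.087]],[[0,0,0],[0,0,0]]]' && python3 -m handwheel '[[[4,-2,0],[0,0,-0.087]],[[4,-2,0],[0,0,-0.087]],[[3,-2.5,0],[0,0,-0.087]],[[3,-3,0],[0,0,-0.087]],[[3,-3,0],[0,0,-0.087]],[[3,-3.5,0],[0,0,-0.087]],[[0,0,0],[0,0,0]]]'
```

```text
time: 4.12
tool_pos: [554.7, 297.1, 151.0]
tcp_rot: [3.14, -0.001, 2.347]
contact_force: [-3.0, 3.6, 3.1]
grip_width: 0.4
time: 5.0
tool_pos: [574.3, 280.9, 150.4]
tcp_rot: [-3.141, -0.002, 1.825]
contact_force: [-3.2, 3.1, 1.1]
grip_width: 0.4
```

```bash
python3 -m handwheel '[[[2.5,-3.5,0],[0,0,-0.087]],[[2,-4,0],[0,0,-0.087]],[[0,0,0],[0,0,0]]]'; python3 -m handwheel '[[[1,-2,0],[0,0,-0.04]],[[0,0,0],[0,0,0]]]';  python3 -m handwheel '[[[0.5,-1.5,0],[0,0,-0.04]],[[0,0,0],[0,0,0]]]'
```

```text
time: 5.38
tool_pos: [578.8, 273.5, 150.3]
tcp_rot: [-3.141, -0.002, 1.651]
contact_force: [-2.9, 3.7, -0.2]
grip_width: 0.8
time: 5.62
tool_pos: [579.5, 272.2, 150.4]
tcp_rot: [-3.141, -0.003, 1.612]
contact_force: [-3.9, 5.5, 0.4]
grip_width: 0.6
time: 5.88
tool_pos: [579.9, 271.6, 150.4]
tcp_rot: [-3.141, -0.004, 1.572]
contact_force: [-5.1, 8.7, 0.7]
grip_width: 0.1
```

```bash
python3 -m handwheel '[[[0,-1,0],[0,0,0]],[[0,0,0],[0,0,0]]]'; python3 -m handwheel '[[[0,-1,0],[0,0,0]],[[0,0,0],[0,0,0]]]'
```

```text
time: 6.12
tool_pos: [579.8, 271.4, 150.4]
tcp_rot: [-3.141, -0.006, 1.573]
contact_force: [-3.9, 12.4, 0.6]
grip_width: 0.5
time: 6.38
tool_pos: [579.8, 271.3, 150.5]
tcp_rot: [-3.141, -0.007, 1.573]
contact_force: [-3.8, 15.2, 0.5]
grip_width: 0.1
```

Lever a is on its stop: 15 N and no more motion. Backing off and going to lever b.

```bash
python3 -m handwheel '[[[0,10,0],[0,0,0]],[[0,10,0],[0,0,0]],[[0,0,40],[0,0,0]],[[0,0,40],[0,0,0]],[[0,0,0],[0,0,0]]]' && python3 -m handwheel '[[[-2,-22,0],[0,0,0.181]],[[-3,-22,0],[0,0,0.181]],[[-2,-22,0],[0,0,0.181]],[[-3,-22,0],[0,0,0.181]],[[-2,-22,0],[0,0,0.181]],[[-3,-22,0],[0,0,0.181]],[[-2,-22,0],[0,0,0.181]],[[-3,-22,0],[0,0,0.181]],[[0,0,0],[0,0,0]],[[0,0,0],[0,0,0]]]'
```

```text
time: 7.0
tool_pos: [582.3, 287.9, 234.0]
tcp_rot: [3.134, -0.002, 1.573]
contact_force: [0.0, 0.3, 0.1]
grip_width: 0.4
time: 8.25
tool_pos: [560.4, 111.8, 229.3]
tcp_rot: [3.141, -0.001, 3.018]
contact_force: [-0.6, 0.6, -0.1]
grip_width: 0.3
```

```bash
python3 -m handwheel '[[[0,0,-27],[0,0,0]],[[0,0,-27],[0,0,0]],[[0,0,-26],[0,0,0]],[[0,0,0],[0,0,0]],[[0,0,0],[0,0,0]]]'
python3 - <<'E'
from h import *
s=snap('scene'); b=cv2.resize(s['img'][120:310,300:500,::-1],None,fx=3,fy=3,interpolation=2)
cv2.imwrite('pics/p2.png',b)
E
```

```text
time: 8.88
tool_pos: [561.0, 111.9, 150.6]
tcp_rot: [3.141, 0.001, 3.021]
contact_force: [0.2, 0.5, -1.0]
grip_width: 0.6
```

View pics/p2.png

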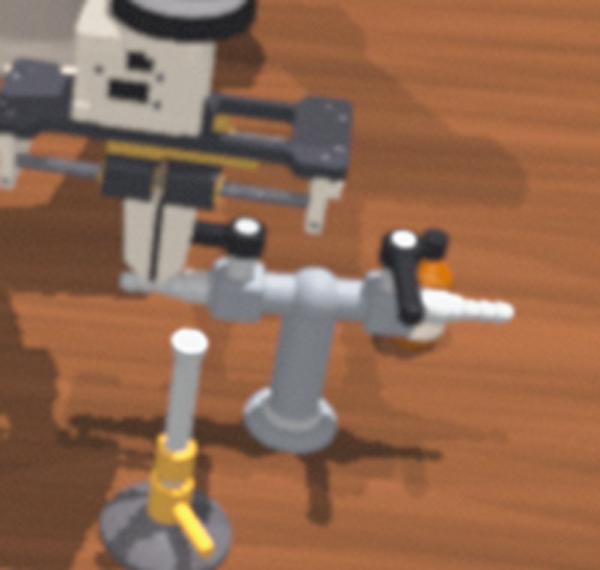

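The fingers are on the burner side of lever b, clear of burner and nozzle. Lever a points crosswise, toward the camera.

```bash
python3 -m handwheel '[[[-8,1,0],[0,0,0]],[[-7,1,0],[0,0,0]],[[-3.5,-0.5,0],[0,0,-0.065]],[[-3.5,-0.5,0],[0,0,-0.065]],[[-4,0,0],[0,0,-0.087]],[[-4,0,0],[0,0,-0.087]],[[-4,0.5,0],[0,0,-0.087]],[[-4,1,0],[0,0,-0.087]],[[-4,1,0],[0,0,-0.087]],[[-4,2,0],[0,0,-0.087]],[[0,0,0],[0,0,0]]]' && python3 -m handwheel '[[[-4,2,0],[0,0,-0.087]],[[-4,2,0],[0,0,-0.087]],[[-3,2.5,0],[0,0,-0.087]],[[-3,3,0],[0,0,-0.087]],[[-3,3,0],[0,0,-0.087]],[[-3,3.5,0],[0,0,-0.087]],[[0,0,0],[0,0,0]]]'
```

```text
time: 10.3
tool_pos: [514.1, 116.6, 150.2]
tcp_rot: [3.141, 0.001, 2.369]
contact_force: [-0.2, -0.6, -0.6]
grip_width: 0.3
time: 11.18
tool_pos: [494.1, 133.0, 149.9]
tcp_rot: [-3.142, -0.0, 1.849]
contact_force: [-0.2, -1.2, 0.2]
grip_width: 0.3
```

Contact force is lower than expected, so I'll look.

Run:
```python
from h import *
s=snap('scene'); b=cv2.resize(s['img'][120:310,300:500,::-1],None,fx=3,fy=3,interpolation=2)
cv2.imwrite('pics/p3.png',b)
```

```text
(no output)
```

View pics/p3.png

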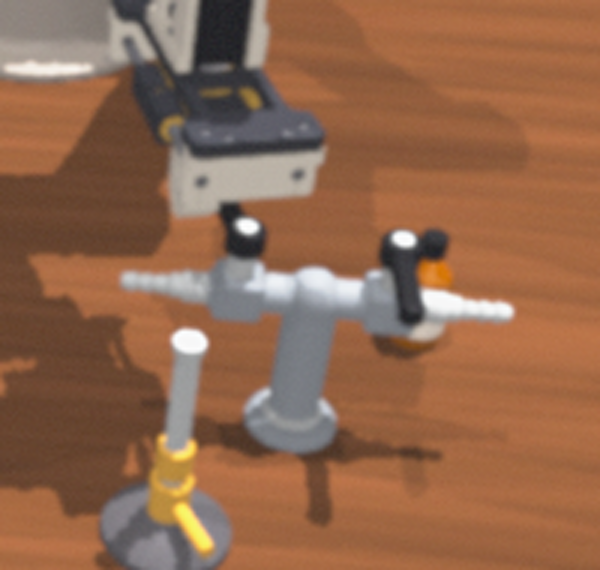

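Lever b has swung round and points away from the camera, with the gripper body well above. Creeping to the stop.

```bash
python3 -m handwheel '[[[-2.5,3.5,0],[0,0,-0.087]],[[-2,4,0],[0,0,-0.087]],[[0,0,0],[0,0,0]]]'; python3 -m handwheel '[[[-1,2,0],[0,0,-0.04]],[[0,0,0],[0,0,0]]]';  python3 -m handwheel '[[[-0.5,1.5,0],[0,0,-0.04]],[[0,0,0],[0,0,0]]]'
```

```text
time: 11.6
tool_pos: [489.8, 140.5, 149.8]
tcp_rot: [3.142, -0.0, 1.676]
contact_force: [-0.5, -0.7, 0.5]
grip_width: 0.5
time: 11.85
tool_pos: [489.0, 142.3, 149.7]
tcp_rot: [3.142, 0.0, 1.636]
contact_force: [-0.4, -2.8, 0.2]
grip_width: 0.0
time: 12.1
tool_pos: [488.3, 143.8, 149.7]
tcp_rot: [-3.141, 0.0, 1.595]
contact_force: [-2.0, -2.6, 0.6]
grip_width: 0.7
```

```bash
python3 -m handwheel '[[[0,1.5,0],[0,0,-0.02]],[[0,0,0],[0,0,0]]]'; python3 -m handwheel '[[[0,1,0],[0,0,0]],[[0,0,0],[0,0,0]]]'; python3 -m handwheel '[[[0,1,0],[0,0,0]],[[0,0,0],[0,0,0]]]'
```

```text
time: 12.35
tool_pos: [488.1, 145.3, 149.6]
tcp_rot: [-3.141, 0.0, 1.573]
contact_force: [-2.2, -4.0, 1.1]
grip_width: 0.6
time: 12.6
tool_pos: [488.1, 145.6, 149.6]
tcp_rot: [-3.141, 0.001, 1.574]
contact_force: [-2.8, -7.7, 0.6]
grip_width: 0.3
time: 12.85
tool_pos: [488.0, 145.8, 149.6]
tcp_rot: [-3.14, 0.003, 1.574]
contact_force: [-3.6, -11.5, 2.1]
grip_width: 0.5
```

```bash
python3 -m handwheel '[[[0,1,0],[0,0,0]],[[0,0,0],[0,0,0]]]'; python3 -m handwheel '[[[0,-10,0],[0,0,0]],[[0,-15,0],[0,0,0]],[[0,0,40],[0,0,0]],[[0,0,50],[0,0,0]],[[-20,0,50],[0,0,0]],[[-40,-40,0],[0,0,0]],[[-40,-40,0],[0,0,0]],[[0,0,0],[0,0,0]],[[0,0,0],[0,0,0]]]'
python3 - <<'E'
from h import *
c=snap('top'); s=snap('scene')
a=cv2.resize(c['img'][120:320,60:260,::-1],None,fx=2,fy=2,interpolation=2); b=cv2.resize(s['img'][120:310,300:500,::-1],(400,400),interpolation=2)
cv2.imwrite('pics/p4.png',np.hstack([a,b]))
for cam,k in (('top',c),('scene',s)):
  for t in ['lever_a_tip','lever_v_tip','burner_mid','dropper_mid','slidebox_mid']:
    print(cam,t,[(np.round(w(k,r['xyz'])).tolist(),round(r['score'],2)) for r in spot_in(t,cam)[:3]])
E
```

```text
time: 13.1
tool_pos: [488.0, 146.0, 149.6]
tcp_rot: [-3.14, 0.004, 1.574]
contact_force: [-2.7, -15.1, 3.5]
grip_width: 0.5
time: 14.22
tool_pos: [389.1, 43.3, 290.2]
tcp_rot: [3.139, -0.001, 1.572]
contact_force: [0.1, -0.6, -0.4]
grip_width: 0.3
top lever_a_tip [([557.0, 247.0, 145.0], 0.61)]
top lever_v_tip [([558.0, -127.0, 144.0], 0.86)]
top burner_mid [([636.0, 122.0, 12.0], 0.84)]
top dropper_mid [([433.0, 291.0, 65.0], 0.69)]
top slidebox_mid [([418.0, -140.0, 34.0], 0.64), ([517.0, 167.0, 144.0], 0.24)]
scene lever_a_tip [([558.0, 252.0, 143.0], 0.74)]
scene lever_v_tip [([568.0, -120.0, 143.0], 0.96), ([557.0, 254.0, 143.0], 0.5)]
scene burner_mid [([651.0, 130.0, 18.0], 0.73)]
scene dropper_mid [([443.0, 302.0, 58.0], 0.84)]
scene slidebox_mid [([417.0, -108.0, 36.0], 0.65), ([560.0, -159.0, 97.0], 0.19)]
```

View pics/p4.png

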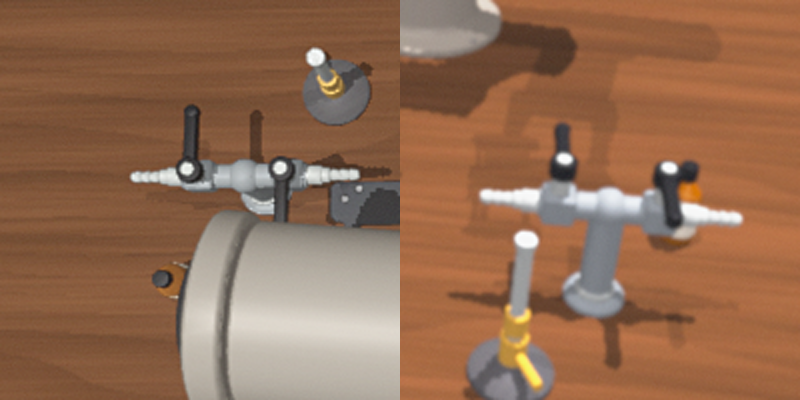

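Both levers stand crosswise: in the left panel, a has hub (188,170) and tip (192,107), and b has hub (281,168) with the handle down to (281,220). Nothing else has moved. One angle check, then I hand in.

Run:
```python
from h import *
c=snap('top'); f=lambda u,v,z: ray(c,60+u/2,120+v/2,z)[:2]
for n,p,q in (('a',f(188,169,146),f(192,104,138)),('b',f(281,168,146),f(281.5,218,140))):
    d=q-p; print(n,np.round([*d,np.degrees(np.arctan2(d[1],d[0]))],1))
o=get_obs(); print(o['time'],o['contact_force'],np.abs(o['dq']).max())
bot.close_job()
```

```text
a [66.   0.5  0.4]
b [-47.6   0.  180. ]
14.875 [ 0.41562517 -0.29056662  0.71456227] 0.0031420719814918264
the job is handed in; nothing more can be done
```

I shut both levers of the twin gas tap and handed the job in at 14.9 s; the hand-in gives no verdict. I pushed each lever round with the closed fingertips on one face only, turning the tool with the handle, until it met its stop.

**Levers:** each came to rest against about 15 N with no more movement, well under the 50 N limit. In the last top picture lever a points at 0.4° and lever b at 180.0°, within about a degree of shut. That was worked out from pixel positions I read off by eye.

**Other things:** the vacuum lever, burner and slide box were found again within about 5 mm of their first readings. The bottle was within about 4 mm sideways, or about 12 mm in the top view if height is counted. The arm partly hid the bottle in that view, and the bottle's reading in the scene view agreed to within about 8 mm. The fingers never went near it.

**Robot:** it finished about 150 mm from the tap, 290 mm up, still and with no contact force.

**Disagreements:**
- Lever b showed only about 1 N during most of its sweep, where 3 to 4 N was expected. I checked with a picture that it was really turning.
- Where the two levers stopped puts the tap's centre about 1.5 mm off my camera measurement, which is within the calibration.

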